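# Eject the flat battery pack and seat it in the charger

### The arm

A 6-joint arm with a two-finger parallel gripper is mounted at the origin on the work surface. World frame = base frame: x ahead of the robot, y to its left, z up, the work surface at z = 0. Lengths are in mm, angles in rad, forces in N, time in s.
With the tool pointing down it reaches from about 275 to 750 mm from the base axis. Payload 10.2 kg.
Tool frame: the origin (TCP) lies between the finger pads; the fingertips stand 8 mm ahead of it and the grasp point (between the pads) lies 11 mm behind it; z points along the fingers, y is the line along which they close (so a half turn about z gives the same grasp; the last joint's range is limited). The gripper opens to 85 mm and grips with 20 to 120 N. Pads are 22 mm wide; open, the fingers measure 114 mm over their backs; the gripper's body (76 mm by 85 mm) begins 54 mm behind the grasp point. The pads swing forward as they close: fully open they stand 13 mm farther back than shut.
Start: joints at [-1.447, 0.313, 1.498, -0, 1.331, -0.223], TCP at [178.43, -493.755, 239.294] pointing down, gripper open.
Joint ranges: [-2.94, 2.94], [-0.97, 2.17], [0.19, 2.56], [-1.23, 4.37], [0.02, 3.11], [-2.88, 2.88]. Speed limits (rad/s): [2.39, 2.39, 3.01, 3.14, 3.14, 3.14].

### API

Orientations are given as a unit quaternion [w, x, y, z].
In Python, from rig import * gives the robot as it stands.
- The arm moves only by the shell command python3 -m handwheel 'ROWS' [FORCE]. ROWS is JSON, a list that holds one entry, the list of rows, each a list of 7 numbers: the shift along the world's x, y, z in mm, then the turn, a rotation vector about the world's x, y, z in degrees, then the opening, from -1 (shut) to 1 (fully open). A call has 1 to 8 rows; each row shifts and turns the commanded pose from where the row before left it; what a row does not reach is not made up. A row lasts 1/8 s, in which the tool goes at most 62.5 mm and 10.7 degrees, less where a joint would pass 70% of its speed; a pose out of reach is approached as far as the arm can. A call is refused whole if a number of a shift passes 62.5 or a number of a turn 10.7, either way. A call with a gripper value outside its range is refused whole. The fingers move at their own pace and stop on an object; FORCE is the grip in N (left out, the last holds). Time passes only in rows, so rows that do not move let the fingers close. It gives the time, the measured TCP pose, the force, the opening and the grip force at its end, in the units of the state.
- sense(): the state, without advancing time (a new reading comes with each control period).
- capture(name): name is "scene" or "side" or "wrist"; returns a dict with "image" (384x512x3 uint8, red, green, blue), "fx", "fy", "cx", "cy" (pixels), "rvec" (rotation vector, rad) and "tvec" (3), from world to camera coordinates, as OpenCV has them; the wrist camera has in their place "hand_eye" (4x4, takes a point from camera to tool coordinates, whose origin is the TCP and whose axes are the flange's). Camera axes: x right, y down, z forward; pixel columns grow to the right and rows downward; lengths in mm; the calibration is good to about 2 mm. A picture is of the moment at which its call begins: read the wrist's pose just before it. There is no depth.
- finish_job(): hands the job in; it is judged then, once.
The state is a dict: "time_s": time; "joints": joint angles; "dq": joint speeds; "tau": joint torques, N m; "eef_pos": TCP position; "ee_rot": TCP orientation; "force": force on the tool from outside, world axes, zero at the start; "wrist_torque": the same for the moment, N m; "grip_width": opening from 0.0 (shut) to 1.0 (fully open); "grip_force": force on a finger pad.
Only numpy, scipy, OpenCV 4.12 (cv2) and the standard library are available. Lean on these libraries where they do the work, as an engineer would, in place of code of your own. Each camera call takes 0.05 s, during which the arm holds its last target. There are 200 camera calls.

### The job

Get the orange-banded battery pack out of the two-bay dock by pushing the yellow ejector tab of its own bay all the way to its stop, without ramming it, and then let the tab spring back. Draw the pack clear of the dock, set it right side up and lengthways, either way round, in the charging cradle, and press it down until the contact bed has sunk fully home and then firmly, with about 20 N, against its stop, without slamming. Leave the blue pack in its bay and do not disturb the mouse, screwdriver and yellow meter lying about.

Things in the scene. Friction and masses are not known exactly. Their poses are not given: they have to be found in the camera images.
- dock: Fixed grey dock, white top, 140 (x) by 180 (y) by 43 mm high; origin on the table midway between its bays, z up. Bays run along y at x = -37.5 and +37.5 mm, mouths at y = -49 mm, floor at z = 12 mm, 47 wide, 26 high, roofed but for a 24 mm window over the pack. A side leaf grips each pack (5 to 8 N to slide). Behind, y = 47 to 131 mm, a flat deck at z = 43 mm carries two yellow ejector tabs.
- tab_left (a point): Centre of the rear (pushed) face of the yellow tab of the bay at dock x = -37.5 mm; axes as the dock's. Tab 24 wide (x), 10 thick (y), z = 46 to 74 mm, this point 60 mm. At rest at dock y = +113 mm; slides 40 mm toward dock -y to a hard stop against a spring (3 to 8 N, plus the pack's friction), and springs back. A full stroke leaves the pack 36 mm out of the mouth.
- tab_right (a point): The same for the bay at dock x = +37.5 mm.
- ej_left (a joint): Travel of the left ejector (m): 0 at rest, 0.040 pushed to its stop.
- ej_right (a joint): Travel of the right ejector (m): 0 at rest, 0.040 pushed to its stop.
- pack_orange: Battery pack, black with orange end bands and an orange stripe on top: 44 mm (its x) by 90 mm (its y) by 24 mm high, 130 to 250 g. Origin at the centre of its underside, z up. It starts in one bay of the dock, its y along the dock's y, its front face 1 to 4 mm inside the mouth.
- pack_blue: The same pack with blue bands and stripe, in the other bay; it stays there.
- cradle: Fixed charging cradle: black base 90 (x) by 150 (y) by 6 mm with four white L-shaped corner guides, tops at z = 26 mm, enclosing 50 (x) by 96 (y) mm, with gaps 56 mm wide in the middle of the long sides. The pack goes in with its y along the cradle's y. Origin on the table at the centre; z up.
- bed_top (a point): Centre of the top of the grey contact bed in the cradle, 42 by 84 mm; 18 mm above the table when up.
- bed (a joint): How far the contact bed has been pressed down (m): 0 up, 0.008 fully home (bed top then 10 mm, pack top 34 mm above the table). It resists with about 8 N and stays where it is left.
- mouse: Black computer mouse, 56 by 96 mm, 28 mm high; origin under its centre. Leave alone.
- screwdriver: Screwdriver lying on the table, 170 mm long. Leave alone.
- meter: Yellow hand-held meter lying flat, 80 (x) by 150 (y) by 30 mm; origin under its centre. Leave alone.
Mind the look-alikes: they are no part of the job. Leave any green look-alike of the pack_orange alone.

How it is judged (in metres and radians):
On the way, in this order (a step that is already met when the one before it is completed fails the run):
1. the orange pack's ejector is at its stop and has pushed the pack out of the mouth (((value of joint ej_left above 0.037 m and x of pack_orange in the frame of dock below 0 m) or (value of joint ej_right above 0.037 m and x of pack_orange in the frame of dock above 0 m)) and y of pack_orange in the frame of dock below -0.034 m), for 0.1 s.
2. the orange pack is drawn clear of the dock, the ejectors sprung back (y of pack_orange in the frame of dock below -0.1 m and value of joint each of ej_left, ej_right below 0.004 m), for 0.1 s.
3. the orange pack is pressed down by the fingers until the bed is home, and held firmly against its stop (x of pack_orange in the frame of cradle between -0.006 and 0.006 m and y of pack_orange in the frame of cradle between -0.007 and 0.007 m and z of pack_orange in the frame of cradle between 0.006 and 0.0122 m and angle between pack_orange's own z axis and vertical below 0.06 rad and value of joint bed above 0.0065 m and contact force between pack_orange and bed above 12 N and contact force between the fingers and pack_orange above 3 N), for 0.1 s.
At the end, for the whole second after the job is handed in: Orange pack at rest, level, in the cradle, lengthways either way round (6 mm across, 7 mm along, 0.1 rad), bed down at least 6.5 of 8 mm; both ejectors within 4 mm of rest; blue pack within 8 mm and mouse, screwdriver and meter within 30 mm of where they began (x of pack_orange in the frame of cradle between -0.006 and 0.006 m and y of pack_orange in the frame of cradle between -0.007 and 0.007 m and z of pack_orange in the frame of cradle between 0.006 and 0.0122 m and angle between pack_orange's own z axis and vertical below 0.06 rad and value of joint bed above 0.0065 m and angle between the y axis of pack_orange and the y axis of cradle, either way round below 0.1 rad and linear speed of pack_orange below 0.01 m/s and value of joint each of ej_left, ej_right below 0.004 m and distance of pack_blue from where it was at the start of the episode below 0.008 m and distance of each of mouse, screwdriver, meter from where it was at the start of the episode below 0.03 m); the robot touches nothing.
It fails at once if an ejector tab rammed with more than 45 N (contact force between any of the arm, the fingers and ej_left above 45 N or contact force between any of the arm, the fingers and ej_right above 45 N).
It fails at once if the pack slammed on the contact bed with more than 45 N (contact force between pack_orange and bed above 45 N).
It fails at once if the blue pack pushed more than 8 mm from its place (distance of pack_blue from where it was at the start of the episode above 0.008 m).
It fails at once if the mouse, screwdriver or meter displaced more than 30 mm (distance of any of mouse, screwdriver, meter from where it was at the start of the episode above 0.03 m).
It also fails if it takes over 66 s, if anything falls off the work surface, if the arm or the gripper's body presses on something with over 40 N, if the wrist force passes 120 N, or if a joint passes its speed limit or range.

## Working session

There is one attempt and no reset: what is moved stays moved. The work goes in short steps, Python scripts to look and compute and a shell command to move; the robot and the scene stay as the last step left them, time stands still between calls to the robot, and variables do not carry over. Pictures are saved under pics/ and viewed, at most 10 in all, crops included, and the job is handed in when it is done.

```bash
ls; mkdir -p pics
python3 - <<'E'
from rig import *
import cv2,numpy as np
s=sense();print(s)
ims=[]
for n in("scene","side"):
    c=capture(n);np.savez('cam_'+n,**c)
    print({k:np.round(v,4).tolist() for k,v in c.items() if k!='image'})
    cv2.imwrite(f'pics/{n}0.png',cv2.resize(c['image'][...,::-1],(800,600),interpolation=cv2.INTER_CUBIC))
E
```

```text
pics
{'time_s': 0.0, 'joints': array([-1.44742182e+00,  3.13456162e-01,  1.49845581e+00,  2.33705427e-05,
        1.33100899e+00, -2.23369337e-01]), 'dq': array([-0.00102734, -0.00091496,  0.00059055,  0.00098547, -0.0027399 ,
        0.00031706]), 'tau': array([ 6.43055341e-05, -4.12267256e+01, -2.59741348e+01, -1.96564483e-04,
        4.21210541e-03,  1.48708182e-05]), 'eef_pos': array([ 178.3915493 , -493.49192354,  238.72487114]), 'ee_rot': array([-6.62758963e-04,  9.85008958e-01,  1.72501916e-01,  4.45271659e-05]), 'force': array([-0.3350746 , -0.31976077, -0.56032141]), 'wrist_torque': array([-0.03245173, -0.03227167, -0.00716754]), 'grip_force': 0.0, 'grip_width': 1.0034958080825662}
{'fx': 427.8149, 'fy': 427.8149, 'cx': 255.3667, 'cy': 200.3157, 'rvec': [2.1948, 0.8384, -0.3543], 'tvec': [-394.3435, -251.8933, 1445.6289]}
{'fx': 417.5087, 'fy': 417.5087, 'cx': 250.2435, 'cy': 190.0882, 'rvec': [0.3927, -2.6213, 1.4142], 'tvec': [544.6014, 169.1729, 841.5663]}
```

View pics/scene0.png

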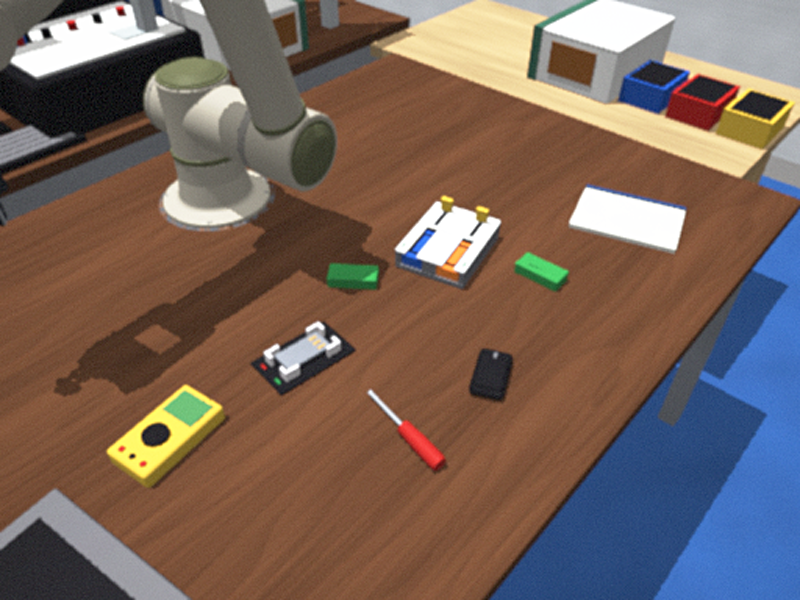

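View pics/side0.png

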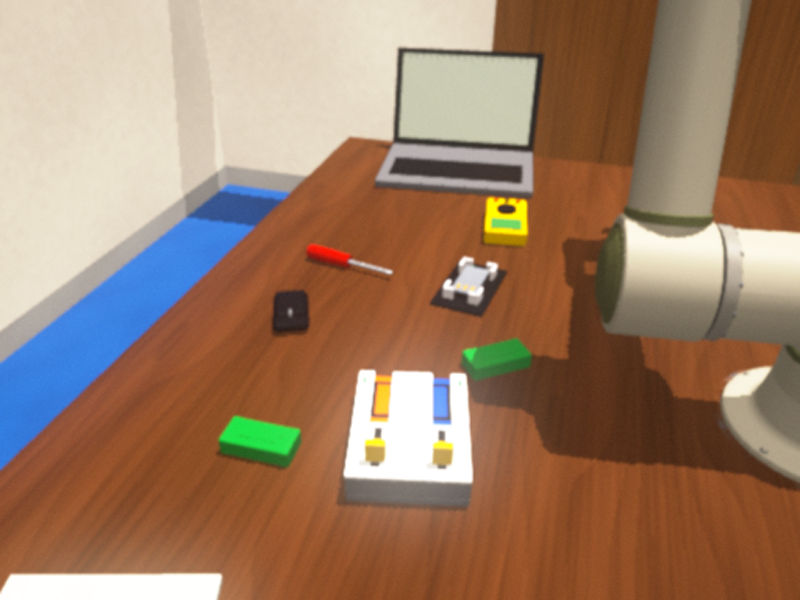

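The scene view shows these possible targets (800x600 pixels):
- Orange pack in the dock at (455,260), the one wanted.
- Blue pack at (418,245).
- Green look-alikes at (353,277) and (541,271).
- Yellow tabs at (447,204) and (482,213). The one in line with orange is (482,213), or (375,448) in the side view.
- Cradle at (303,355).

Next come rough positions, then a close look with the wrist camera.

```bash
cat > h.py <<'E'
import numpy as np, cv2
from scipy.spatial.transform import Rotation as R
def pose(s):
    q=s['ee_rot']; return R.from_quat(np.r_[q[1:],q[0]]).as_matrix(), s['eef_pos']
def ray(c,uv,s=None):
    uv=np.atleast_2d(uv).astype(float)
    d=np.c_[(uv[:,0]-c['cx'])/c['fx'],(uv[:,1]-c['cy'])/c['fy'],np.ones(len(uv))]
    if 'hand_eye' in c:
        Rm,t=pose(s); H=np.array(c['hand_eye']); return Rm@H[:3,3]+t,(Rm@H[:3,:3]@d.T).T
    M=R.from_rotvec(np.ravel(c['rvec'])).as_matrix(); return -M.T@np.ravel(c['tvec']),(M.T@d.T).T
def onplane(c,uv,z,s=None):
    o,d=ray(c,uv,s); return o+d*((z-o[2])/d[:,2])[:,None]
def mask(img,lo,hi):
    return cv2.inRange(cv2.cvtColor(img,cv2.COLOR_RGB2HSV),np.array(lo),np.array(hi))
def blobs(m,amin=20):
    n,l,st,ce=cv2.connectedComponentsWithStats(m); return [(ce[i],st[i]) for i in range(1,n) if st[i][4]>=amin]
E
python3 - <<'E'
from h import *
k=.64
S=dict(np.load('cam_scene.npz'));D=dict(np.load('cam_side.npz'))
P=lambda c,l,z:print(np.round(onplane(c,np.array(l)*k,z)[:,:2]).tolist())
print('tabs(blue,orange)');P(S,[(447,204),(482,213)],60);P(D,[(443,455),(375,450)],60)
print('packs blue,orange');P(S,[(418,245),(455,260)],36)
print('dock top corners');P(S,[(437,204),(499,225),(465,278),(397,252)],43);P(D,[(348,490),(471,490),(466,373),(358,373)],43)
print('cradle base corners');P(S,[(251,362),(322,322),(354,349),(280,391)],6)
print('green,mouse,screw tip,hand,meter');P(S,[(353,277),(541,271),(492,375),(370,392),(440,465),(167,435)],20)
E
```

```text
tabs(blue,orange)
[[441.0, 240.0], [511.0, 262.0]]
[[436.0, 241.0], [510.0, 256.0]]
packs blue,orange
[[465.0, 125.0], [545.0, 136.0]]
dock top corners
[[410.0, 247.0], [546.0, 272.0], [595.0, 100.0], [455.0, 75.0]]
[[525.0, 304.0], [399.0, 265.0], [443.0, 75.0], [579.0, 117.0]]
cradle base corners
[[441.0, -264.0], [458.0, -122.0], [545.0, -132.0], [523.0, -273.0]]
green,mouse,screw tip,hand,meter
[[426.0, -12.0], [671.0, 234.0], [755.0, -36.0], [636.0, -189.0], [799.0, -220.0], [475.0, -443.0]]
```

```bash
python3 -m handwheel '[[[32,38,20,0,0,10.5,1],[32,38,20,0,0,10.5,1],[32,38,20,0,0,10.5,1],[32,38,20,0,0,10.5,1],[32,38,20,0,0,10.5,1],[32,38,20,0,0,10.5,1],[32,38,20,0,0,10.5,1],[32,38,20,0,0,10.5,1]]]'
python3 -m handwheel '[[[0,0,0,0,0,0,1],[0,0,0,0,0,0,1]]]'
python3 - <<'E'
from rig import *
from h import *
import pickle
s=sense();c=capture('wrist');pickle.dump((s,c),open('w1.pkl','wb'))
print(c['hand_eye'],c['fx'],c['cx'],c['cy'],s['time_s'],s['eef_pos'],s['ee_rot'])
cv2.imwrite('pics/w1.png',cv2.resize(c['image'][...,::-1],(800,600)))
E
```

```text
time_s: 1.1
eef_pos: [435.2, -188.3, 399.8]
ee_rot: [-0.0, 0.614, 0.789, -0.0]
force: [0.6, -1.1, 0.4]
grip_width: 0.997
grip_force: 0.0
time_s: 1.35
eef_pos: [434.1, -190.0, 398.6]
ee_rot: [-0.001, 0.617, 0.787, -0.0]
force: [0.7, -0.3, -0.1]
grip_width: 0.999
grip_force: 0.0
[[ 5.96298964e-04 -9.61581308e-01 -2.74519640e-01  7.01543948e+01]
 [ 9.99999528e-01  3.62764539e-04  9.01469499e-04  3.15683859e-01]
 [-7.67250230e-04 -2.74520048e-01  9.61581070e-01 -1.35287651e+02]
 [ 0.00000000e+00  0.00000000e+00  0.00000000e+00  1.00000000e+00]] 278.0282051443686 263.0356676315668 189.85612806069295 1.35 [ 434.12863448 -190.00442294  398.58835669] [-6.45622118e-04  6.17029325e-01  7.86939874e-01 -1.71917349e-04]
```

View pics/w1.png

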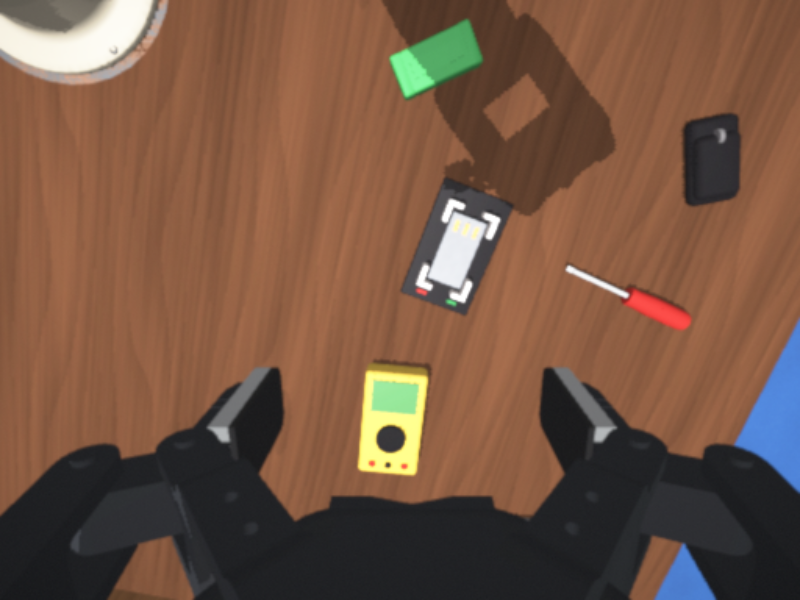

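Wrist view: the cradle is in the centre at (458,248) with four white corner guides, the meter at (393,420) and a green decoy at (437,58). Now for the cradle measurement, then on to the dock.

```bash
cat > cr.py <<'E'
from h import *
import pickle,sys
s,c=pickle.load(open(sys.argv[1],'rb'));im=c['image']
m=mask(im,(0,0,205),(180,40,255)); 
pts=[b for b in blobs(m,15)]
for b in pts: print(np.round(b[0],1),b[1][4],np.round(onplane(c,b[0],26,s)[0],1))
m=mask(im,(0,0,20),(180,110,60))
for b in blobs(m,300):
    x,y,w,h,a=b[1]
    print('dark',b[1])
E
python3 cr.py w1.pkl
python3 -m handwheel '[[[18,60,-20,0,0,0,1],[18,60,-20,0,0,0,1],[18,60,-20,0,0,0,1],[18,60,-20,0,0,0,1],[14,50,-20,0,0,0,1],[0,40,0,0,0,0,1],[0,0,0,0,0,0,1],[0,0,0,0,0,0,1]]]'
python3 - <<'E'
from rig import *
from h import *
import pickle
s=sense();c=capture('wrist');pickle.dump((s,c),open('w2.pkl','wb'))
print(s['time_s'],s['eef_pos'],s['ee_rot'])
cv2.imwrite('pics/w2.png',cv2.resize(c['image'][...,::-1],(800,600)))
E
```

```text
[49.9 24.8] 2505 [ 49.2 -74.4  26. ]
[288.6 133.4] 87 [ 471.7 -149.    26. ]
[291.7 160.7] 922 [ 490.3 -195.3   26. ]
[314.2 143.4] 88 [ 521.4 -155.    26. ]
[270.9 178.2] 82 [ 461.2 -236.6   26. ]
[381.4 179.9] 128 [ 663.7 -190.2   26. ]
[295.4 187.1] 83 [ 510.5 -242.4   26. ]
dark [ 438   73   35   58 1764]
dark [    0   236   512   148 41413]
time_s: 2.4
eef_pos: [516.9, 127.0, 303.0]
ee_rot: [-0.0, 0.617, 0.787, -0.0]
force: [-0.4, 0.3, 0.7]
grip_width: 1.0
grip_force: 0.0
2.4 [516.91115806 126.9875165  302.99208209] [-1.01004013e-04  6.17308063e-01  7.86721453e-01 -3.16906483e-04]
```

View pics/w2.png

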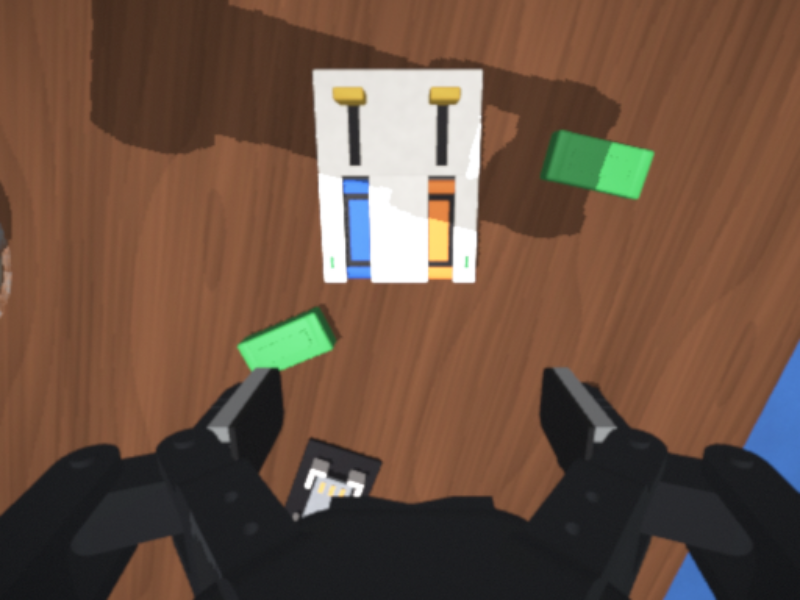

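The wrist view over the dock shows the orange pack in the right bay at (440,230) and its tab at (445,95), with blue at (358,230) and its tab at (348,95). The green decoys are at (598,165) and (288,342). Close-crop check and dock-frame measurement next.

Run:
```python
from h import *
import pickle
s,c=pickle.load(open('w2.pkl','rb'));im=c['image']
cv2.imwrite('pics/crop.png',cv2.resize(im[35:190,190:320,::-1],(520,620))[:600])
k=.64
w=(onplane(c,np.array([(314,70),(482,70),(476,282),(324,282)])*k,43,s));print('dock corners',np.round(w,1))
sub=im.copy(); sub[:, :190]=0; sub[:,320:]=0; sub[190:]=0
for n,lo,hi,z in(('yellow',(18,130,90),(28,255,255),74),('orange',(8,150,90),(20,255,255),36),('blue',(105,130,80),(120,255,255),36)):
    for ce,st in blobs(mask(sub,lo,hi),15):
        x,y,ww,h,a=st; print(n,a,np.round(ce,1),np.round(onplane(c,ce,z,s)[0,:2],1))
# cradle with bed
s,c=pickle.load(open('w1.pkl','rb'))
print('bed',onplane(c,(291.7,160.7),18,s))
```

```text
dock corners [[403.7 255.1  43. ]
 [538.1 288.   43. ]
 [583.4 114.   43. ]
 [445.   80.   43. ]]
yellow 205 [223.5  61. ] [440.8 239.4]
yellow 191 [284.   60.7] [511.5 257.1]
yellow 278 [279.9 152.9] [535.  148.5]
yellow 95 [281.3 174.1] [544.1 121.4]
orange 126 [282.4 119.5] [529.9 189.8]
orange 209 [281.6 138.4] [535.5 164.3]
orange 28 [281.5 177.5] [550.2 108.7]
blue 138 [227.2 119. ] [454.6 172.1]
blue 470 [229.4 146.7] [465.5 134.9]
blue 105 [229.2 173.8] [473.5  95.6]
bed [[ 491.39114765 -196.50310558   18.        ]]
```

View pics/crop.png

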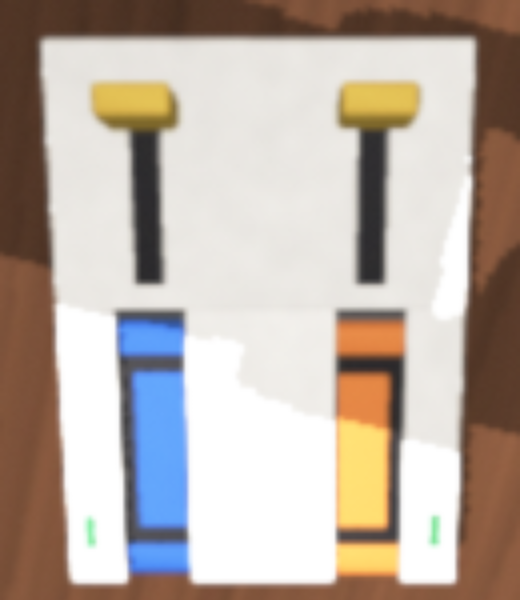

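The crop confirms it: the orange pack is in the right-hand bay (dock +x), in line with the tab at crop (380,105). From the measurements, the dock origin is about (502.3, 144.2) with a yaw of 13.9°, and the right tab's rear face is about (511.6, 262.9). I'll go behind it with the gripper shut.

```bash
python3 -m handwheel '[[[-3,42,-38,0,0,0,-1],[-3,42,-38,0,0,0,-1],[-3,42,-38,0,0,0,-1],[-4,41,-38,0,0,0,-1],[0,0,-30,0,0,0,-1],[0,0,-30,0,0,0,-1],[0,0,-31,0,0,0,-1],[0,0,0,0,0,0,-1]]]' 30
python3 -m handwheel '[[[2.0,-8,0,0,0,0,-1],[1.0,-4,0,0,0,0,-1],[0,0,0,0,0,0,-1]]]'
```

```text
time_s: 3.45
eef_pos: [503.4, 293.7, 58.6]
ee_rot: [-0.001, 0.617, 0.787, -0.002]
force: [-0.7, -0.3, 0.9]
grip_width: -0.004
grip_force: 0.0
time_s: 3.82
eef_pos: [507.4, 282.9, 61.2]
ee_rot: [0.0, 0.617, 0.787, 0.001]
force: [-0.2, -0.1, -0.2]
grip_width: 0.001
grip_force: 0.0
```

```bash
python3 -m handwheel '[[[1,-4,0,0,0,0,-1],[1,-4,0,0,0,0,-1],[1,-4,0,0,0,0,-1],[1,-4,0,0,0,0,-1]]]'
python3 -m handwheel '[[[1,-4,0,0,0,0,-1],[1,-4,0,0,0,0,-1],[1,-4,0,0,0,0,-1],[0,0,0,0,0,0,-1]]]'
```

```text
time_s: 4.32
eef_pos: [510.6, 268.2, 60.4]
ee_rot: [-0.001, 0.617, 0.787, 0.001]
force: [-1.4, 7.9, 0.8]
grip_width: 0.003
grip_force: 4.3
time_s: 4.82
eef_pos: [513.6, 256.2, 60.4]
ee_rot: [-0.001, 0.617, 0.787, 0.001]
force: [-2.0, 7.2, 0.4]
grip_width: 0.003
grip_force: 3.4
```

```bash
python3 -m handwheel '[[[1,-4,0,0,0,0,-1],[1,-4,0,0,0,0,-1],[1,-4,0,0,0,0,-1],[0.5,-2,0,0,0,0,-1],[0,0,0,0,0,0,-1]]]'
python3 -m handwheel '[[[0.5,-2,0,0,0,0,-1],[0.5,-2,0,0,0,0,-1],[0,0,0,0,0,0,-1]]]'
```

```text
time_s: 5.45
eef_pos: [516.9, 242.7, 60.4]
ee_rot: [-0.001, 0.617, 0.787, 0.001]
force: [-2.0, 10.5, 0.3]
grip_width: 0.003
grip_force: 5.0
time_s: 5.82
eef_pos: [517.8, 238.9, 60.4]
ee_rot: [-0.001, 0.617, 0.787, 0.001]
force: [-1.8, 10.1, 1.7]
grip_width: -0.0
grip_force: 5.6
```

```bash
python3 -m handwheel '[[[0.5,-1.5,0,0,0,0,-1],[0.5,-1.5,0,0,0,0,-1],[0,0,0,0,0,0,-1]]]'
python3 -m handwheel '[[[0,-1.0,0,0,0,0,-1],[0,0,0,0,0,0,-1]]]'
```

```text
time_s: 6.2
eef_pos: [518.6, 235.8, 60.4]
ee_rot: [-0.001, 0.617, 0.787, 0.001]
force: [-3.8, 10.7, 2.4]
grip_width: -0.001
grip_force: 5.5
time_s: 6.45
eef_pos: [518.8, 235.1, 60.4]
ee_rot: [-0.001, 0.617, 0.787, 0.001]
force: [-3.3, 12.6, 1.9]
grip_width: -0.006
grip_force: 6.3
```

```bash
python3 -m handwheel '[[[0.2,-1.0,0,0,0,0,-1],[0,0,0,0,0,0,-1]]]'
python3 -m handwheel '[[[0.2,-1.0,0,0,0,0,-1],[0,0,0,0,0,0,-1]]]'
```

```text
time_s: 6.7
eef_pos: [518.8, 235.0, 60.5]
ee_rot: [-0.002, 0.617, 0.787, 0.002]
force: [-3.9, 17.9, 1.3]
grip_width: -0.001
grip_force: 8.8
time_s: 6.95
eef_pos: [518.8, 234.9, 60.5]
ee_rot: [-0.002, 0.617, 0.787, 0.002]
force: [-4.3, 22.7, 1.5]
grip_width: -0.001
grip_force: 11.6
```

```bash
python3 -m handwheel '[[[-3,12,0,0,0,0,-1],[-3,12,0,0,0,0,-1],[-3,12,0,0,0,0,-1],[-3,12,0,0,0,0,-1],[0,0,50,0,0,0,-1],[0,0,50,0,0,0,-1]]]'
python3 -m handwheel '[[[12,-47,20,0,0,0,1],[12,-47,20,0,0,0,1],[12,-47,20,0,0,0,1],[12,-47,20,0,0,0,1],[10,-49,0,0,0,0,1],[0,0,0,0,0,0,1],[0,0,0,0,0,0,1]]]'
python3 - <<'E'
from rig import *
from h import *
import pickle
s=sense();c=capture('wrist');pickle.dump((s,c),open('w3.pkl','wb'))
print(s['time_s'],s['eef_pos'],s['ee_rot'])
im=c['image']; cv2.imwrite('pics/w3.png',cv2.resize(im[...,::-1],(800,600)))
for n,lo,hi,z in(('yellow',(18,130,90),(30,255,255),74),('orange',(8,130,90),(30,255,255),36),('blue',(105,130,80),(120,255,255),36)):
    for ce,st in blobs(mask(im,lo,hi),30):
        x,y,ww,h,a=st; print(n,st,np.round(ce,1),np.round(onplane(c,ce,z,s)[0,:2],1))
E
```

```text
time_s: 7.7
eef_pos: [507.5, 279.2, 161.2]
ee_rot: [-0.0, 0.617, 0.787, -0.001]
force: [-0.0, 0.4, -0.8]
grip_width: 0.007
grip_force: 0.0
time_s: 8.57
eef_pos: [565.6, 42.6, 240.1]
ee_rot: [-0.0, 0.617, 0.787, -0.0]
force: [-0.0, 0.6, -0.2]
grip_width: 1.001
grip_force: 0.0
8.575 [565.58282607  42.59355766 240.06219441] [-2.48693708e-04  6.16669610e-01  7.87222000e-01 -2.28793482e-04]
yellow [244 136  12   9  75] [249.1 140.6] [542.2  77.1]
orange [     0      0    512    329 106167] [254.6 169.5] [555.9  39.9]
orange [86 34  5 14 31] [87.8 40.8] [344.2 136.1]
orange [253  65  20  12 222] [262.5  70.1] [538.1 153.4]
orange [253  81  17  51 858] [261. 106.] [545.7 115.2]
orange [  69  344   55   40 1400] [ 97.7 367.7] [ 392.3 -323.6]
orange [ 403  344   41   40 1092] [423.8 365.4] [ 881.9 -197.8]
blue [182  27  21  12 244] [191.8  32.5] [454.  171.7]
blue [187  44  19  54 845] [196.2  70.2] [465.4 135.2]
blue [187 103  19  10 184] [196.3 107.4] [472.6  95.4]
blue [ 484  240   28   76 1055] [502.3 281.4] [929.9 -32.2]
blue [434 363  25  21 284] [446.  376.1] [ 924.1 -209.4]
```

View pics/w3.png

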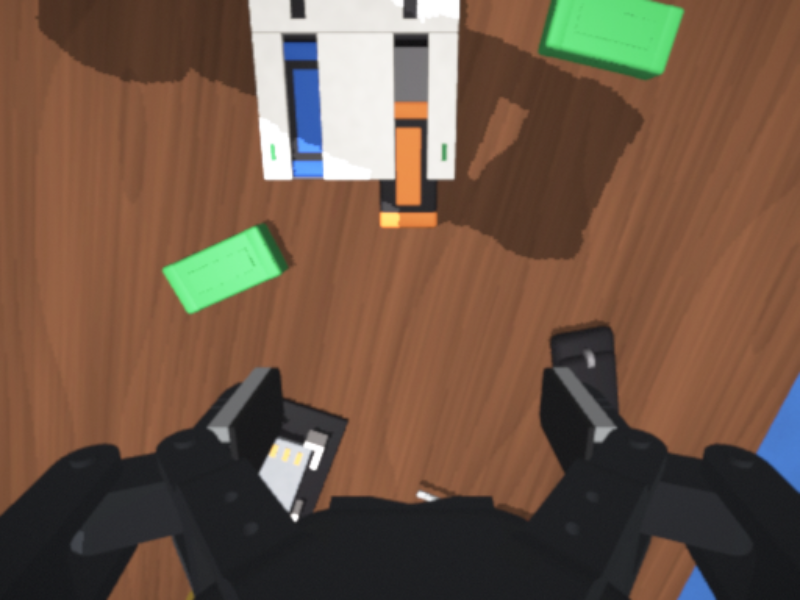

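Orange is ejected: front edge at pixel (408,227) and mouth edge at row 180. Now the pack pose.

Run:
```python
from h import *
import pickle
s,c=pickle.load(open('w3.pkl','rb'))
w=onplane(c,np.array([(379.5,227),(437,227),(436.5,185),(381.5,185)])*.64,36,s);print(np.round(w,1))
m=w[:2].mean(0)[:2];a=np.radians(13.9);ux=np.r_[np.cos(a),np.sin(a)];uy=np.r_[-ux[1],ux[0]]
r=m-[502.3,144.2];print('front in dock',r@ux,r@uy,'side mid',(w[2:].mean(0)[:2]-[502.3,144.2])@ux)
f=onplane(c,np.array([(264,180),(455,180)])*.64,43,s)[:,:2];print('dock front',f,[((p-[502.3,144.2])@ux,(p-[502.3,144.2])@uy) for p in f], np.degrees(np.arctan2(*(f[1]-f[0])[::-1])))
g=m+17*uy;print('grasp',g,'delta',g-s['eef_pos'][:2])
```

```text
[[535.2  65.5  36. ]
 [578.6  76.3  36. ]
 [570.1 106.7  36. ]
 [529.7  96.7  36. ]]
front in dock 35.37932955568709 -84.27133049799387 side mid 36.00865927852543
dock front [[445.01884367  79.67743877]
 [582.0346765  113.55329541]] [(np.float64(-71.10389111626033), np.float64(-48.87257356432406)), (np.float64(70.03756677439598), np.float64(-48.903766507403034))] 13.887337356531319
grasp [552.80375835  87.39771783] delta [-12.77906772  44.80416017]
```

```bash
python3 -m handwheel '[[[-5,18,-40,0,0,0,1],[-5,18,-40,0,0,0,1],[-3,9,-40,0,0,0,1],[0,0,-40,0,0,0,1],[0,0,-40,0,0,0,1],[0,0,-27,0,0,0,1],[0,0,0,0,0,0,1]]]'
python3 -m handwheel '[[[0,0,0,0,0,0,-1],[0,0,0,0,0,0,-1],[0,0,0,0,0,0,-1],[0,0,0,0,0,0,-1]]]' 40
```

```text
time_s: 9.5
eef_pos: [551.5, 88.4, 11.8]
ee_rot: [-0.002, 0.616, 0.788, -0.001]
force: [-1.0, 0.5, 0.4]
grip_width: 0.999
grip_force: 0.0
time_s: 10.0
eef_pos: [553.1, 87.4, 14.5]
ee_rot: [0.001, 0.616, 0.787, 0.0]
force: [-2.1, -0.4, 7.0]
grip_width: 0.506
grip_force: 42.0
```

```bash
python3 -m handwheel '[[[1.2,-5,0,0,0,0,-1],[2.4,-9.7,0,0,0,0,-1],[2.4,-9.7,0,0,0,0,-1],[2.4,-9.7,0,0,0,0,-1],[2.4,-9.7,0,0,0,0,-1],[2.4,-9.7,0,0,0,0,-1],[2.4,-9.7,0,0,0,0,-1],[2.4,-9.7,0,0,0,0,-1]]]'
python3 -m handwheel '[[[3,-12,0,0,0,0,-1],[3,-12,0,0,0,0,-1],[0,0,0,0,0,0,-1]]]'
```

```text
time_s: 11.0
eef_pos: [570.9, 13.6, 13.1]
ee_rot: [-0.0, 0.617, 0.787, -0.0]
force: [-0.7, 0.4, -2.0]
grip_width: 0.507
grip_force: 40.9
time_s: 11.38
eef_pos: [577.0, -10.5, 13.2]
ee_rot: [0.0, 0.617, 0.787, 0.0]
force: [0.4, -0.2, -1.2]
grip_width: 0.51
grip_force: 40.9
```

```bash
python3 -m handwheel '[[[0,0,0,0,0,-7,-1],[0,0,0,0,0,-7,-1],[0,0,-2,0,0,-6.8,-1],[0,0,-2,0,0,0,-1],[0,0,-2,0,0,0,-1],[0,0,0,0,0,0,-1]]]'
python3 -m handwheel '[[[0,0,-1.5,0,0,0,-1],[0,0,0,0,0,0,-1]]]'
```

```text
time_s: 12.12
eef_pos: [576.6, -9.5, 7.1]
ee_rot: [-0.0, 0.748, 0.664, -0.0]
force: [-0.6, -0.4, -2.4]
grip_width: 0.506
grip_force: 41.0
time_s: 12.38
eef_pos: [576.9, -9.5, 6.2]
ee_rot: [0.0, 0.748, 0.663, 0.0]
force: [-2.3, 0.6, 2.4]
grip_width: 0.51
grip_force: 43.5
```

```bash
python3 -m handwheel '[[[0,0,-1,0,0,0,-1],[0,0,0,0,0,0,-1]]]'
python3 -m handwheel '[[[0,0,-1,0,0,0,-1],[0,0,0,0,0,0,-1]]]'
```

```text
time_s: 12.62
eef_pos: [576.9, -9.6, 6.1]
ee_rot: [0.0, 0.748, 0.663, 0.0]
force: [-5.5, 1.6, 13.1]
grip_width: 0.507
grip_force: 49.3
time_s: 12.88
eef_pos: [577.0, -9.5, 6.1]
ee_rot: [0.0, 0.748, 0.663, 0.0]
force: [-9.8, 1.2, 23.4]
grip_width: 0.506
grip_force: 54.6
```

```bash
python3 -m handwheel '[[[0,0,2,0,0,0,-1],[0,0,0,0,0,0,0.3],[0,0,0,0,0,0,1],[0,0,0,0,0,0,1],[0,0,50,0,0,0,1],[0,-20,60,0,0,0,1],[0,-20,60,0,0,0,1],[0,0,0,0,0,0,1]]]'
python3 - <<'E'
from rig import *
from h import *
import pickle
s=sense();c=capture('wrist');pickle.dump((s,c),open('w4.pkl','wb'))
print(s['time_s'],s['eef_pos'],s['ee_rot'])
im=c['image']; cv2.imwrite('pics/w4.png',cv2.resize(im[...,::-1],(800,600)))
E
```

```text
time_s: 13.88
eef_pos: [578.6, -50.7, 178.9]
ee_rot: [0.004, 0.749, 0.663, 0.002]
force: [0.3, -0.1, -1.2]
grip_width: 0.997
grip_force: 0.0
13.875 [578.59736135 -50.65603136 178.94610053] [0.00391216 0.7490014  0.66255264 0.00236572]
```

View pics/w4.png

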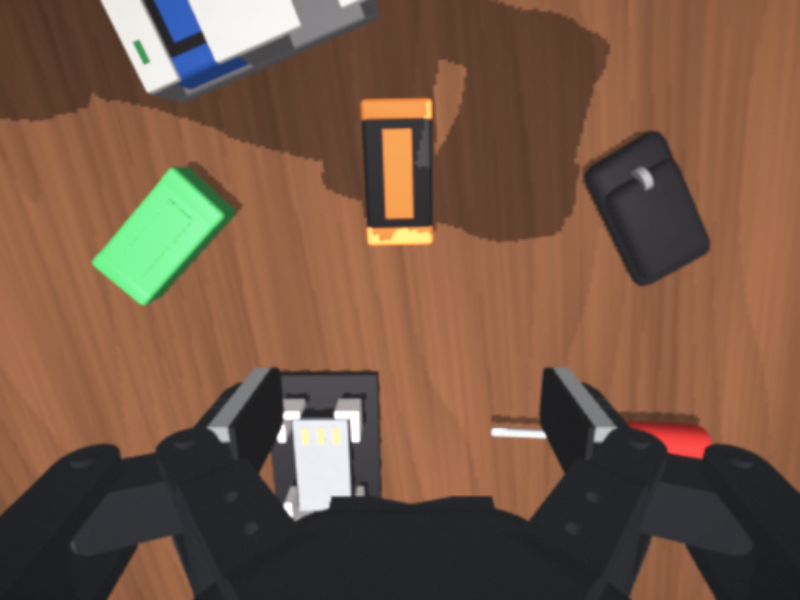

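The pack lies flat, stripe up, with top corners near (361,100), (432,98), (433,243) and (367,243). The cradle is at (325,450). Now the pack centre and yaw.

Run:
```python
from h import *
import pickle
s,c=pickle.load(open('w4.pkl','rb'));im=c['image']
k=.64
w=onplane(c,np.array([(361,99.5),(432.5,98.5),(433.5,243),(367.5,244)])*k,24,s)[:,:2];print(np.round(w,1))
m=mask(im,(5,130,90),(30,255,255));m[:55]=0;m[165:]=0;m[:,:225]=0;m[:,285:]=0
# stripe + bands
for ce,st in blobs(m,100): print(st,np.round(onplane(c,ce,24,s)[0,:2],1))
Rm,_=pose(s);ty=np.degrees(np.arctan2(Rm[1,1],Rm[0,1]));print('tool y',ty)
a=np.degrees(np.arctan2(*(w[1]-w[0])[::-1])),np.degrees(np.arctan2(*(w[2]-w[3])[::-1]))
v=(w[0]+w[1]-w[2]-w[3])/2;print('yaw',a,np.degrees(np.arctan2(-v[0],v[1])),np.linalg.norm(v))
print('centre',w.mean(0),'delta',w.mean(0)-s['eef_pos'][:2])
```

```text
[[563.6  65.3]
 [607.3  60.6]
 [598.3 -28.3]
 [554.3 -23.5]]
[ 225   55   60  110 3093] [580.4  22.6]
[ 244   82   21   59 1129] [580.2  19.7]
tool y -7.008831725461845
yaw (np.float64(-6.158020133861639), np.float64(-6.188338206122746)) -5.8783792657360925 89.24868787671271
centre [580.87765424  18.51678565] delta [ 2.28029289 69.172817  ]
```

```bash
python3 -m handwheel '[[[1,30,-20,0,0,0,1],[1,38,-40,0,0,0,1],[0,0,-40,0,0,0,1],[0,0,-40,0,0,0,1],[0,0,-24,0,0,0,1],[0,0,0,0,0,0,1]]]'
python3 -m handwheel '[[[0,0,0,0,0,0,-1],[0,0,0,0,0,0,-1],[0,0,0,0,0,0,-1],[0,0,0,0,0,0,-1],[0,0,30,0,0,0,-1],[0,0,30,0,0,0,-1],[0,0,0,0,0,0,-1]]]' 60
```

```text
time_s: 14.68
eef_pos: [576.9, 19.6, 7.6]
ee_rot: [-0.002, 0.748, 0.663, -0.002]
force: [-0.4, 0.3, 0.3]
grip_width: 1.005
grip_force: 0.0
time_s: 15.55
eef_pos: [579.8, 18.8, 72.3]
ee_rot: [0.002, 0.749, 0.663, 0.001]
force: [-0.2, 0.3, -2.6]
grip_width: 0.5
grip_force: 61.8
```

```bash
python3 -m handwheel '[[[-10,-24,0,0,0,0,-1],[-18,-43,0,0,0,0,-1],[-18,-43,0,0,0,0,-1],[-18,-43,0,0,0,0,-1],[-16,-40,0,0,0,0,-1],[-8.5,-22,0,0,0,0,-1],[0,0,0,0,0,0,-1],[0,0,0,0,0,0,-1]]]'
python3 - <<'E'
from rig import *
from h import *
import pickle
s=sense();c=capture('wrist');pickle.dump((s,c),open('w5.pkl','wb'))
print(s['time_s'],s['eef_pos'],s['ee_rot'])
im=c['image']; cv2.imwrite('pics/w5.png',cv2.resize(im[...,::-1],(800,600)))
for n in('scene','side'):
    cc=capture(n);pickle.dump(cc,open(n+'5.pkl','wb'))
E
```

```text
time_s: 16.55
eef_pos: [490.1, -195.2, 69.6]
ee_rot: [-0.001, 0.748, 0.663, -0.0]
force: [-0.1, 1.2, -1.3]
grip_width: 0.5
grip_force: 61.7
16.55 [ 490.14727627 -195.16654114   69.60044481] [-7.01727468e-04  7.48437538e-01  6.63204912e-01 -5.78614728e-05]
```

View pics/w5.png

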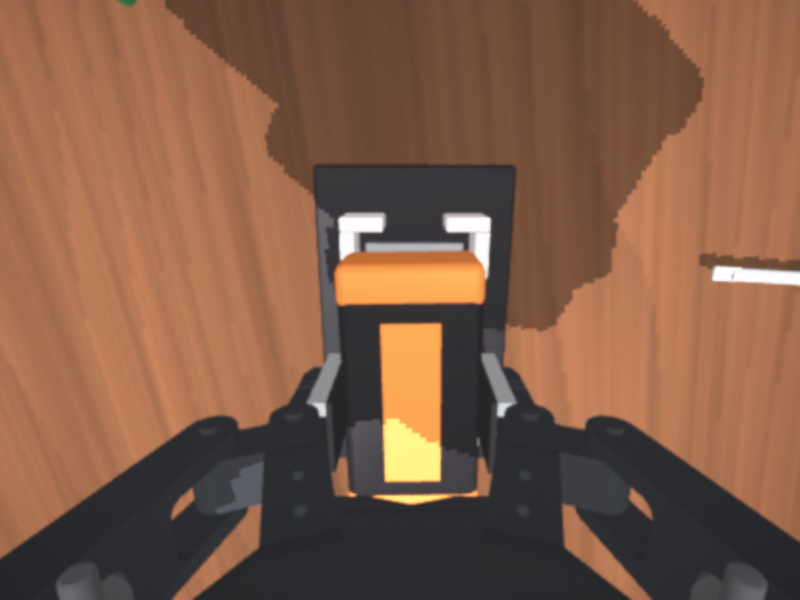

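The pack is above the cradle. Far guides have outer corners at (339,214) and (491,214); the pack's far band has its bottom edge at row 252 and its sides at about 335 and 485. Relative offset next.

Run:
```python
from h import *
import pickle
s,c=pickle.load(open('w5.pkl','rb'));k=.64
Rm,t=pose(s);X=Rm[:2,0];Y=Rm[:2,1]
def loc(l,z):
    w=onplane(c,np.array(l)*k,z,s)[:,:2]-t[:2]; return np.round(np.c_[w@X,w@Y],1).tolist()  # (along tool x=~world y, along tool y=~world x)
b=t[2]-12.3
print('guide far outer',loc([(339,213.5),(491,213.5)],26),'guide inner lower edge', loc([(385,230),(444,230)],26))
print('base far',loc([(314,165),(515,165)],6))
print('bed far edge',loc([(365,243),(463,243)],18))
print('pack far bottom',loc([(345,252),(475,252)],b),'top edge',loc([(335,266),(485,266)],b+24))
print('stripe',loc([(380,323),(442,323),(384,482),(441,482)],b+24))
print('X,Y',X,Y)
```

```text
guide far outer [[54.3, -29.0], [54.4, 32.7]] guide inner lower edge [[47.7, -10.4], [47.7, 13.8]]
base far [[73.5, -42.3], [73.6, 45.8]]
bed far edge [[41.1, -19.7], [41.1, 22.7]]
pack far bottom [[44.1, -22.4], [44.1, 22.2]] top edge [[44.2, -21.8], [44.2, 21.7]]
stripe [[26.7, -9.0], [26.7, 9.6], [-29.9, -8.8], [-29.9, 10.4]]
X,Y [0.12031848 0.99273498] [ 0.99273482 -0.1203175 ]
```

```bash
python3 -m handwheel '[[[1.5,-0.2,0,0,0,0,-1],[0,0,-10,0,0,0,-1],[0,0,-10,0,0,0,-1],[0,0,-8,0,0,0,-1],[0,0,-5,0,0,0,-1],[0,0,0,0,0,0,-1]]]'
python3 -m handwheel '[[[0,0,-2,0,0,0,-1],[0,0,-2,0,0,0,-1],[0,0,0,0,0,0,-1]]]'
```

```text
time_s: 17.45
eef_pos: [491.6, -196.2, 37.0]
ee_rot: [-0.0, 0.749, 0.663, -0.0]
force: [-0.3, -1.0, -2.1]
grip_width: 0.499
grip_force: 61.7
time_s: 17.82
eef_pos: [491.7, -196.3, 33.3]
ee_rot: [-0.0, 0.749, 0.663, -0.0]
force: [-0.7, 0.9, -1.6]
grip_width: 0.501
grip_force: 61.7
```

```bash
python3 -m handwheel '[[[0,0,-1,0,0,0,-1],[0,0,-1,0,0,0,-1],[0,0,-1,0,0,0,-1],[0,0,0,0,0,0,-1]]]'
python3 -m handwheel '[[[0,0,-1,0,0,0,-1],[0,0,-1,0,0,0,-1],[0,0,0,0,0,0,-1]]]'
```

```text
time_s: 18.32
eef_pos: [491.7, -196.2, 30.2]
ee_rot: [-0.0, 0.749, 0.663, -0.0]
force: [-0.4, 0.4, -0.9]
grip_width: 0.497
grip_force: 61.7
time_s: 18.7
eef_pos: [491.9, -196.3, 28.8]
ee_rot: [0.0, 0.749, 0.663, 0.0]
force: [-2.1, 1.0, 5.6]
grip_width: 0.499
grip_force: 62.5
```

```bash
python3 -m handwheel '[[[0,0,-1,0,0,0,-1],[0,0,-1,0,0,0,-1],[0,0,-1,0,0,0,-1],[0,0,-1,0,0,0,-1],[0,0,0,0,0,0,-1]]]'
python3 -m handwheel '[[[0,0,-1,0,0,0,-1],[0,0,-1,0,0,0,-1],[0,0,0,0,0,0,-1]]]'
```

```text
time_s: 19.32
eef_pos: [491.9, -196.3, 24.7]
ee_rot: [0.0, 0.749, 0.663, 0.0]
force: [-2.2, 1.6, 4.6]
grip_width: 0.502
grip_force: 62.6
time_s: 19.7
eef_pos: [491.9, -196.3, 22.7]
ee_rot: [0.0, 0.749, 0.663, 0.0]
force: [-1.8, 1.5, 4.2]
grip_width: 0.501
grip_force: 62.6
```

```bash
python3 -m handwheel '[[[0,0,-1,0,0,0,-1],[0,0,-0.5,0,0,0,-1],[0,0,0,0,0,0,-1]]]'
python3 -m handwheel '[[[0,0,-0.8,0,0,0,-1],[0,0,0,0,0,0,-1]]]'
```

```text
time_s: 20.08
eef_pos: [491.9, -196.3, 21.6]
ee_rot: [0.0, 0.749, 0.663, 0.0]
force: [-3.9, 1.9, 9.5]
grip_width: 0.501
grip_force: 63.2
time_s: 20.32
eef_pos: [491.9, -196.4, 21.5]
ee_rot: [0.0, 0.748, 0.663, -0.0]
force: [-6.5, 3.5, 18.5]
grip_width: 0.505
grip_force: 64.2
```

```bash
python3 -m handwheel '[[[0,0,-0.2,0,0,0,-1],[0,0,0,0,0,0,-1],[0,0,0,0,0,0,-1]]]'
python3 -m handwheel '[[[0,0,1.8,0,0,0,-1],[0,0,0,0,0,0,0.3],[0,0,0,0,0,0,1],[0,0,0,0,0,0,1],[0,0,20,0,0,0,1],[0,-10,60,0,0,0,1],[0,-30,60,0,0,0,1],[0,0,0,0,0,0,1]]]'
python3 - <<'E'
from rig import *
from h import *
import pickle
s=sense();c=capture('wrist');pickle.dump((s,c),open('w6.pkl','wb'))
print(s['time_s'],s['eef_pos'],s['ee_rot'])
im=c['image']; cv2.imwrite('pics/w6.png',cv2.resize(im[...,::-1],(800,600)))
E
```

```text
time_s: 20.7
eef_pos: [491.9, -196.4, 21.5]
ee_rot: [0.0, 0.748, 0.663, -0.0]
force: [-7.7, 3.4, 20.6]
grip_width: 0.503
grip_force: 64.4
time_s: 21.7
eef_pos: [493.2, -236.7, 161.5]
ee_rot: [0.004, 0.749, 0.663, 0.001]
force: [1.0, 0.2, -0.7]
grip_width: 1.001
grip_force: 0.0
21.7 [ 493.17269924 -236.67527217  161.52711137] [4.26739079e-03 7.49047718e-01 6.62501923e-01 7.12199647e-04]
```

View pics/w6.png

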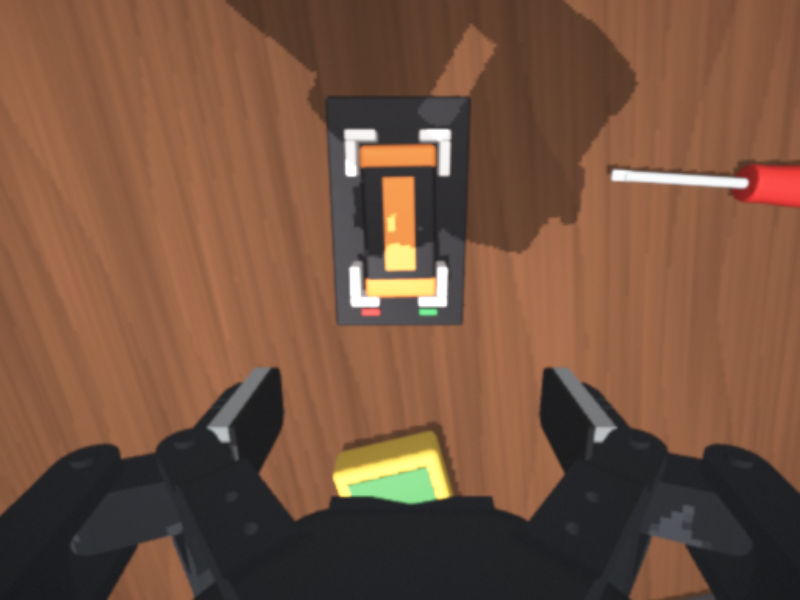

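The pack is seated level inside the four guides and centred at about (400,222). To confirm the bed is home, I'll press from above with shut fingertips; the pack top should be at 34 mm.

```bash
python3 -m handwheel '[[[-0.5,20,-20,0,0,0,-1],[-0.5,20,-30,0,0,0,-1],[0,0,-30,0,0,0,-1],[0,0,-20,0,0,0,-1],[0,0,-10,0,0,0,-1],[0,0,-4,0,0,0,-1],[0,0,0,0,0,0,-1],[0,0,0,0,0,0,-1]]]' 30
python3 -m handwheel '[[[0,0,-1,0,0,0,-1],[0,0,-1,0,0,0,-1],[0,0,-1,0,0,0,-1],[0,0,0,0,0,0,-1]]]'
```

```text
time_s: 22.75
eef_pos: [491.0, -194.4, 44.1]
ee_rot: [0.0, 0.749, 0.663, 0.0]
force: [0.4, 0.4, 0.3]
grip_width: -0.003
grip_force: 0.0
time_s: 23.25
eef_pos: [491.0, -194.4, 41.9]
ee_rot: [0.0, 0.748, 0.663, 0.0]
force: [-4.2, 2.9, 14.5]
grip_width: 0.001
grip_force: 7.3
```

Contact comes at 41.9 mm, so the pack top is at 34 mm and the bed is home. One firmer press, then retreat and check the dock.

```bash
python3 -m handwheel '[[[0,0,-0.7,0,0,0,-1],[0,0,0,0,0,0,-1],[0,0,0,0,0,0,-1]]]'
python3 -m handwheel '[[[0,0,5,0,0,0,-1],[0,0,40,0,0,0,-1],[0,0,60,0,0,0,-1],[0,0,60,0,0,0,-1],[0,0,0,0,0,0,-1],[0,0,0,0,0,0,-1],[0,0,0,0,0,0,-1]]]'
python3 - <<'E'
from rig import *
from h import *
c=capture('side');im=c['image']
for n,l in(('blue',((105,130,80),(120,255,255))),('yellow',((18,130,90),(30,255,255)))):
  for cc in (np.load('cam_side.npz')['image'],im):
    print(n,[np.round(b[0],1).tolist() for b in blobs(mask(cc,*l),60) if 200<b[0][0]<330 and b[0][1]>230])
E
```

```text
time_s: 23.62
eef_pos: [491.1, -194.4, 41.9]
ee_rot: [0.001, 0.748, 0.663, 0.0]
force: [-6.2, 4.3, 21.5]
grip_width: 0.002
grip_force: 10.8
time_s: 24.5
eef_pos: [490.3, -194.0, 203.4]
ee_rot: [-0.001, 0.749, 0.663, -0.0]
force: [0.0, 0.1, -0.4]
grip_width: 0.004
grip_force: 0.0
blue [[281.5, 256.1]]
blue [[281.6, 255.9]]
yellow [[244.5, 255.3], [239.5, 287.2], [283.1, 288.8]]
yellow [[239.5, 287.0], [283.2, 289.3]]
```

Both tabs are back at rest and the blue pack hasn't moved, so I'm handing in.

```bash
python3 -c "
from rig import *
print(finish_job())"
```

```text
the job is handed in; nothing more can be done
None
```

The orange pack is seated in the charging cradle with the bed fully home, pressed firmly at about 21 N; both ejector tabs are back at rest, the blue pack has not moved, and the job is handed in (no verdict was returned).

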